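Turn the bearing shaft to its set-screw flat and hold the shaft collar on it

ROBOT

A 7-joint arm with a two-finger parallel gripper is mounted at the origin on the work surface. World frame = base frame: x ahead of the robot, y to its left, z up, the work surface at z = 0. Lengths are in m, angles in rad, forces in N, time in s.
With the tool pointing down it reaches from about 0.35 to 0.9 m from the base axis. Payload 7.2 kg.
Tool frame: the origin (TCP) lies at the very end of the fingers, on their centre line; the grasp point (between the pads) lies 19 mm behind it; z points along the fingers, y is the line along which they close (so a half turn about z gives the same grasp; the last joint's range is limited). The gripper opens to 88 mm and grips with 3 to 60 N. Pads are 20 mm wide; open, the fingers measure 115 mm over their backs; the gripper's body (75 mm by 178 mm) begins 61 mm behind the grasp point.
Start: joints at [-1.275, 0.411, -0.013, 1.596, 0.006, 1.134, -0.082], TCP at [0.222, 0.584, 0.223] pointing down, gripper open.
Joint ranges: [-2.95, 2.95], [-0.29, 1.99], [-1.47, 1.44], [0.14, 2.54], [-1.03, 4.17], [0.13, 1.85], [-2.86, 2.86]. Speed limits (rad/s): [2.39, 2.39, 3.01, 3.01, 3.14, 3.14, 3.14].

INTERFACE

Orientations are given as a rotation vector (axis times angle).
In Python, from rig import monitor, optics, robot, models gives the robot as it stands. The module is installed in compiled form; this text tells all that it offers.
- The arm moves only by the shell command python3 -m handwheel 'ROWS'. ROWS is JSON, a list of rows, each an object of numbers: "tx", "ty", "tz": the shift along the tool's x, y, z in cm; "wx", "wy", "wz": the turn, a rotation vector about the tool's x, y, z in rad; "jaw": the closure in counts, from 0 (fully open) to 255 (shut). In form: [{"tx": .., "ty": .., "tz": .., "wx": .., "wy": .., "wz": .., "jaw": ..}, ...]. A call has exactly 5 rows; each row shifts and turns the commanded pose from where the row before left it, along the tool's axes as they then stand; what a row does not reach is not made up. A row lasts 1/12 s, in which the tool goes at most 41.7 mm and 7.16 degrees, less where a joint would pass 70% of its speed; a pose out of reach is approached as far as the arm can. A call with a gripper value outside its range is refused whole. The fingers move at their own pace and stop on an object; the grip force is fixed at half the most. Time passes only in rows, so rows that do not move let the fingers close, or fill a call up. It gives the time, the measured TCP pose, the force, the opening and the grip force at its end, in the units of the state.
- monitor.get_obs(): the state, without advancing time (a new reading comes with each control period).
- optics.grab_frame(name): name is "scene" or "top" or "wrist"; returns (picture, depth): 384x512x3 uint8, blue, green, red; 384x512 float32, m along the optical axis (not along the pixel's ray), 0 where there is no reading.
- optics.get_calibration(name): a dict with "intrinsics" (3x3 intrinsics, pixels), "origin" and "rotation" of the camera in the world. Camera axes: x right, y down, z forward; pixel columns grow to the right and rows downward; lengths in m; the calibration is good to about 2 mm. The wrist camera is an equidistant fisheye: a pixel r from the principal point sees the ray r / f radians off the axis. A picture is of the moment at which its call begins: read the wrist's pose just before it. get_calibration takes no time and is no camera call; for the wrist camera it gives the pose at the moment of the call.
- robot.close_job(): hands the job in; it is judged then, once.
Trained networks look in the newest picture that a camera, given by its name, has taken for a name from the list of things; names that differ only in an ending like _2 or _b are one class to them, and where a whole thing is asked for, a point or a joint stands for the part that bears it (a point fixed in the world has none). Each returns a list of dicts, best first, with "confidence" (0 to 1); they miss things now and then, are a little off and sometimes report something else, mostly with a low value. They report only what shows in the picture. A call takes as long as a camera call. They do not tell look-alikes from the thing itself.
- models.masks_of(camera, label): "region" (384x512 bool, what is visible of it) and "bbox" ([centre column, centre row, width, height] in pixels, round what is visible of it).
The state is a dict: "time_s": time; "qpos": joint angles; "dq": joint speeds; "tau": joint torques, N m; "eef_pos": TCP position; "orientation": TCP orientation; "contact_force": force on the tool from outside, world axes, zero at the start; "torque": the same for the moment, N m; "gripper_width": opening from 0.0 (shut) to 1.0 (fully open); "gripper_force": force on a finger pad.
Only numpy, scipy, OpenCV 4.12 (cv2) and the standard library are available. Lean on these libraries where they do the work, as an engineer would, in place of code of your own. Each camera call takes 0.05 s, during which the arm holds its last target. There are 200 camera calls.

TASK

Turn the upright shaft of the bearing pedestal by hand until the flat on it faces straight out of the open side of the chain guard. Then fetch the larger shaft collar, slide it down over the shaft with its set screw on that flat, and hold it half-way down the flat so that I can tighten the screw from the open side: the job ends with you still gripping the collar there, because nothing else keeps it up. Leave the small collar, sprocket, hex key and bin where they are.

Things in the scene. Friction and masses are not known exactly. Their poses are not given: they have to be found in the camera images.
- stand: Fixed bearing pedestal: green housing on a 230 x 220 mm base plate, grey cap (top 104 mm above the bench), and round it the back half of a sheet-metal chain guard: a U of 97 mm radius about the shaft, 170 mm high, straight sides ending 75 mm in front of the axis. Origin on the bench under the shaft's axis; x points straight out of the guard's open side (roughly away from the robot), z up.
- shaft: Upright steel shaft, 35 mm thick, end 191 mm above the bench (lead-in taper: 4 mm, 6 long). From 147 mm up a flat 5 mm deep, 24 mm wide is cut: a D, 30 mm from flat to back. Turns endlessly both ways with steady drag 0.06 N m, stays where left; a grip on the flat squares it to the fingers. Origin on the axis at bench level; x points out of the flat (starts 0.8 rad or more off the open side), z up.
- flat (a point): Point in the middle of the flat's face, 12.5 mm from the shaft's axis and 169 mm above the bench; axes as the shaft's (x points out of the flat).
- shaft_end (a point): Centre of the shaft's upper end face, on its axis, 191 mm above the bench; axes as the shaft's.
- collar: Larger shaft collar: loose steel ring, outside 56, bore 37.5, height 16 mm, 0.17 kg, lying flat on the bench. Its one set screw (8 mm thick, at half height) stands 9 mm proud outside, and its 6 mm point reaches 2 mm into the bore: it goes over the shaft only with the screw over the flat. Origin at the ring's centre, half-way up; x points to the screw's head, z up.
- screw_head (a point): Middle of the outer end of the larger collar's set screw, 37 mm from the collar's centre along its x.
- small_collar: Bystander: smaller shaft collar, outside 32 mm, bore 20 mm, 14 mm high, too small for the shaft; lies flat; origin at its centre.
- sprocket: Bystander: loose dark steel chain sprocket, about 94 mm across, 24 mm high at the hub, lying on the bench; origin at the centre of its underside.
- hex_key: Bystander: T-handled hex key, 150 mm long, black cross handle 70 mm wide at its -x end, lying on the bench; origin under its middle.
- bin: Bystander: open green parts bin 160 x 150 x 75 mm with studs in it; origin at the centre of its underside.
There are look-alikes about, which are no part of the job. Leave any purple or yellow look-alike of the collar alone.

How it is judged:
On the way:
1. the fingers have hold of the shaft with its flat turned to the guard's open side, the collar not yet on it (angle between the x axis of shaft and the x axis of stand, either way round below 0.25 rad and x of flat in the frame of stand above 0 m and contact force between the fingers and shaft above 1 N and distance between collar and shaft_end above 0.06 m), for 0.2 s.
At the end, for the whole second after the job is handed in: Larger collar round the shaft, gripped (over 2 N), level, still, clear of the bearing: centre within 10 mm of half-way down the flat and 4 mm of the axis, screw over the flat within 0.3 rad; flat facing the guard's open side within 0.3 rad (angle between the x axis of shaft and the x axis of stand, either way round below 0.3 rad and x of flat in the frame of stand above 0 m and horizontal distance between collar and shaft_end below 0.004 m and z of collar in the frame of flat between -0.01 and 0.01 m and angle between the x axis of collar and the x axis of shaft, either way round below 0.3 rad and x of screw_head in the frame of flat above 0.01 m and angle between collar's own z axis and vertical below 0.2 rad and contact force between the fingers and collar above 2 N and linear speed of collar below 0.02 m/s); the arm keeps its last pose, push and grip.
It fails at once if the small collar, sprocket, hex key or bin is moved by more than 25 mm (distance of any of small_collar, sprocket, hex_key, bin from where it was at the start of the episode above 0.025 m).
It also fails if it takes over 72 s, if anything falls off the work surface, if the arm or the gripper's body presses on something with over 40 N, if the wrist force passes 120 N, or if a joint passes its speed limit or range.

## Working session

There is one attempt and no reset: what is moved stays moved. The work goes in short steps, Python scripts to look and compute and a shell command to move; the robot and the scene stay as the last step left them, time stands still between calls to the robot, and variables do not carry over. Pictures are saved under pics/ and viewed, at most 10 in all, crops included, and the job is handed in when it is done.

```bash
ls; mkdir -p pics; cat > h.py <<'E'
import numpy as np, cv2
from rig import monitor, optics, robot, models
from scipy.spatial.transform import Rotation as R
def cloud(cam):
    im,d=optics.grab_frame(cam); c=optics.get_calibration(cam)
    K=np.array(c["intrinsics"]); o=np.array(c["origin"]); r=np.array(c["rotation"])
    v,u=np.mgrid[:384,:512]
    p=np.stack([(u-K[0,2])/K[0,0]*d,(v-K[1,2])/K[1,1]*d,d],-1)
    w=p@r.T+o; w[d==0]=np.nan
    return im,w
E
python3 - <<'E'
from h import *
o=monitor.get_obs(); print(o); print(R.from_rotvec(o["orientation"]).as_matrix().round(3))
a,wa=cloud("scene"); b,wb=cloud("top")
np.savez("c0.npz",a=a,wa=wa,b=b,wb=wb)
cv2.imwrite("pics/s0.png",cv2.resize(a,(768,576))); cv2.imwrite("pics/t0.png",cv2.resize(b,(768,576)))
for c in("scene","top"):
  print(c,optics.get_calibration(c))
  for n in("collar","shaft","stand","screw_head","flat"):
    w=wa if c=="scene" else wb
    for m in models.masks_of(c,n)[:5]:
      print(n,round(m["confidence"],2),np.round(m["bbox"]),np.nanmedian(w[m["region"]],0).round(3))
E
```

```text
pics
{'time_s': 0.0, 'qpos': array([-1.27519047,  0.41187671, -0.01271023,  1.59703044,  0.0055856 ,
        1.13429034, -0.0822043 ]), 'dq': array([-0.00022124,  0.00069243, -0.00069263,  0.00045931,  0.0017821 ,
       -0.00183162, -0.00101847]), 'tau': array([ 4.76633813e-04, -5.87950873e+01,  6.42395932e-01, -2.91081244e+01,
       -5.36388194e-02,  1.82794081e-02,  1.39239455e-04]), 'eef_pos': array([0.22225446, 0.58361442, 0.2218291 ]), 'orientation': array([-5.68265440e-01, -3.08957989e+00,  2.44772815e-03]), 'contact_force': array([-0.0679386 , -0.58757966, -0.23843794]), 'torque': array([0.02355017, 0.02282552, 0.01562048]), 'gripper_force': 0.0, 'gripper_width': 0.9976451320425748}
[[-0.935  0.356 -0.   ]
 [ 0.356  0.935 -0.001]
 [-0.    -0.002 -1.   ]]Traceback (most recent call last):
  File "<stdin>", line 3, in <module>
  File "h.py", line 9, in cloud
    w=p@r.T+o; w[d==0]=np.nan
      ~~~~~^~
ValueError: operands could not be broadcast together with shapes (384,512) (3,)
```

```bash
sed -i 's/r=np.array(c\["rotation"\])/r=R.from_rotvec(c["rotation"]).as_matrix()/' h.py
python3 - <<'E'
from h import *
D={}
for c in("scene","top"):
  a,w=cloud(c); D[c]=a; D["w"+c]=w
  cv2.imwrite(f"pics/{c}0.png",cv2.resize(a,(768,576)))
  print(c,optics.get_calibration(c))
  for n in("collar","shaft","stand","screw_head","flat"):
    for m in models.masks_of(c,n)[:5]:
      print(n,round(m["confidence"],2),np.round(m["bbox"]),np.nanmedian(w[m["region"]],0).round(3))
np.savez("c0.npz",**D)
E
```

```text
scene {'intrinsics': array([[481.27026719,   0.        , 262.38198969],
       [  0.        , 481.27026719, 193.98275812],
       [  0.        ,   0.        ,   1.        ]]), 'origin': array([ 1.48781196, -0.66011966,  1.03223691]), 'rotation': array([-2.0500797 , -1.00656155,  0.4706205 ])}
collar 0.69 [147. 276.  21.  13.] [ 0.577 -0.349  0.014]
collar 0.66 [180. 258.  19.  20.] [ 0.562 -0.238  0.013]
collar 0.56 [184. 282.  17.  22.] [ 0.666 -0.275  0.015]
shaft 0.66 [271. 170.   6.  30.] [0.554 0.119 0.154]
stand 0.63 [271. 194.  93.  89.] [0.564 0.129 0.076]
screw_head 0.58 [187. 284.  21.  18.] [ 0.67  -0.275  0.015]
screw_head 0.48 [178. 258.  20.  16.] [ 0.566 -0.234  0.013]
screw_head 0.48 [146. 277.  24.  17.] [ 0.571 -0.348  0.014]
flat 0.82 [273. 171.  13.  26.] [0.554 0.119 0.161]
flat 0.58 [322. 245.  23.   8.] [0.78  0.134 0.011]
top {'intrinsics': array([[421.86027096,   0.        , 253.32955704],
       [  0.        , 421.86027096, 190.47140775],
       [  0.        ,   0.        ,   1.        ]]), 'origin': array([0.40826516, 0.07061005, 1.42888837]), 'rotation': array([-2.13842583,  2.15379806, -0.1795637 ])}
collar 0.55 [371. 207.  20.  18.] [ 0.57  -0.345  0.012]
shaft 0.63 [231. 212.  12.  12.] [0.541 0.128 0.189]
stand 0.92 [232. 218.  75.  73.] [0.54  0.13  0.016]
screw_head 0.71 [370. 210.  16.  17.] [ 0.57  -0.342  0.015]
screw_head 0.65 [350. 178.  13.   8.] [ 0.684 -0.282  0.015]
screw_head 0.55 [338. 211.  15.  15.] [ 0.564 -0.231  0.015]
flat 0.61 [231. 218.  77.  72.] [0.539 0.13  0.016]
flat 0.47 [229. 210.  10.  20.] [0.541 0.13  0.188]
```

View pics/top0.png

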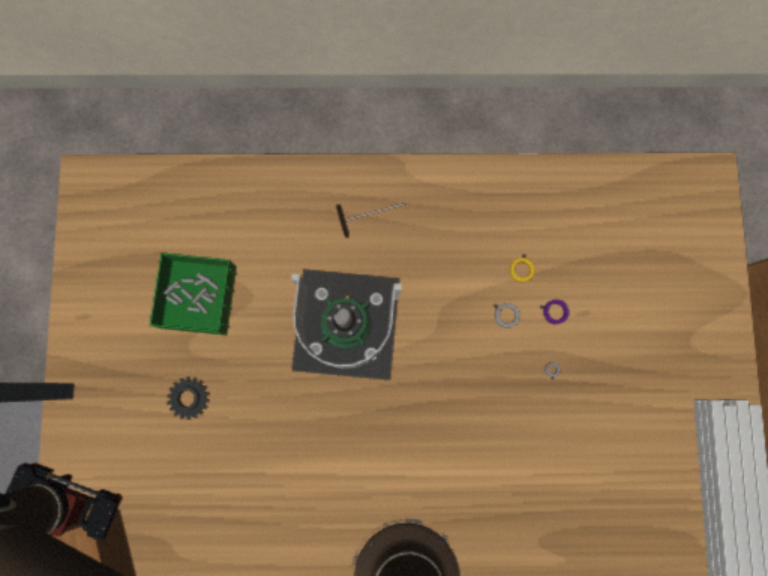

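View pics/scene0.png

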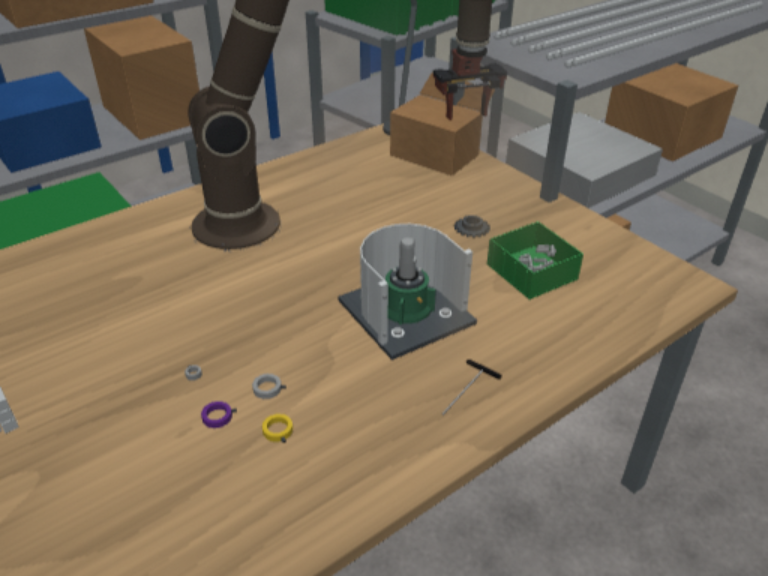

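```bash
cat > st.py <<'E'
from h import *
from scipy.optimize import least_squares
D=np.load("c0.npz")
for c in("scene","top"):
  w=D["w"+c]; im=D[c]
  P=w.reshape(-1,3); 
  r=np.hypot(P[:,0]-.541,P[:,1]-.128)
  s=P[(r<.025)&(P[:,2]>.184)&(P[:,2]<.2)]; print(c,"end",len(s),s.mean(0).round(4),s[:,2].max())
  g=P[(r>.075)&(r<.14)&(P[:,2]>.12)&(P[:,2]<.18)]; print("guard",len(g),g[:,2].max())
  def f(p):
    d=g[:,:2]-p[:2]; ct,sn=np.cos(p[2]),np.sin(p[2])
    x=d@[ct,sn]; y=d@[-sn,ct]
    return np.where(x<0,np.hypot(x,y),abs(y))-.097
  q=least_squares(f,[.541,.128,-.1],loss="soft_l1",f_scale=.003); print("U",q.x.round(4),np.sqrt(np.mean(q.fun**2)))
  b=(r<.19)&(P[:,2]>.004)&(P[:,2]<.025)&(im.reshape(-1,3).max(1)<90)
  rc=cv2.minAreaRect((P[b,:2]*1000).astype(np.float32)); print("plate",b.sum(),rc)
  k=(np.hypot(P[:,0]-.565,P[:,1]+.235)<.05)&(P[:,2]>.006)&(P[:,2]<.03)
  print("collar pts",k.sum(),P[k].mean(0).round(4))
im=D["top"]; 
a=cv2.resize(im[185:240,200:262],(620,550),interpolation=cv2.INTER_CUBIC); 
cv2.imwrite("pics/crop1.png",a)
E
python3 st.py
```

```text
scene end 66 [0.5468 0.1247 0.1901] 0.19518135248655077
guard 1273 0.1756778540926579
U [ 0.5441  0.1288 -0.125 ] 0.003807915917411495
plate 1344 ((546.8821411132812, 124.50170135498047), (217.6902313232422, 229.89065551757812), 84.15093231201172)
collar pts 196 [ 0.5655 -0.234   0.014 ]
top end 93 [0.543  0.1288 0.1903] 0.1968008786345059
guard 330 0.1766731791282672
U [ 0.5442  0.1296 -0.1059] 0.0035285669566605823
plate 2810 ((545.31201171875, 130.63504028320312), (217.5681610107422, 229.5161590576172), 83.74156951904297)
collar pts 137 [ 0.5643 -0.2314  0.0147]
```

```bash

python3 -m handwheel '[{"tx":-2,"ty":-1.5,"tz":-0.8},{"tx":-3,"ty":-2,"tz":-0.8},{"tx":-3,"ty":-2,"tz":-0.8},{"tx":-3,"ty":-2,"tz":-0.8},{"tx":-3.1,"ty":-2.1,"tz":-0.8}]'
python3 -m handwheel '[{"tx":-3.1,"ty":-2.1,"tz":-0.8},{"tx":-3.1,"ty":-2.1,"tz":-0.8},{"tx":-3.1,"ty":-2.1,"tz":-0.8},{"tx":-3.1,"ty":-2.1,"tz":-0.8},{"tx":-3.1,"ty":-2.1,"tz":-0.8}]'
python3 -m handwheel '[{"tx":-3.1,"ty":-2.1},{"tx":-3.1,"ty":-2.1},{"tx":-3.1,"ty":-2.1},{"tx":-3.1,"ty":-2.1},{"tx":-2,"ty":-1.5}]'
python3 - <<'E'
from h import *
print(optics.get_calibration("wrist"),monitor.get_obs()["qpos"].round(2))
im,d=optics.grab_frame("wrist"); np.savez("w1.npz",im=im,d=d)
cv2.imwrite("pics/w1.png",cv2.resize(im,(768,576)))
E
```

```text
{'intrinsics': array([[297.31863964,   0.        , 253.93790462],
       [  0.        , 297.31863964, 186.90000495],
       [  0.        ,   0.        ,   1.        ]]), 'origin': array([0.15882302, 0.60853216, 0.38390495]), 'rotation': array([2.41165538, 1.66131102, 0.20897188])} [-1.28  0.41 -0.01  1.6   0.01  1.13 -0.08]invalid input at $[0]: expected keys tx, ty, tz, wx, wy, wz, jaw
invalid input at $[0]: expected keys tx, ty, tz, wx, wy, wz, jaw
invalid input at $[0]: expected keys tx, ty, tz, wx, wy, wz, jaw
```

View pics/w1.png

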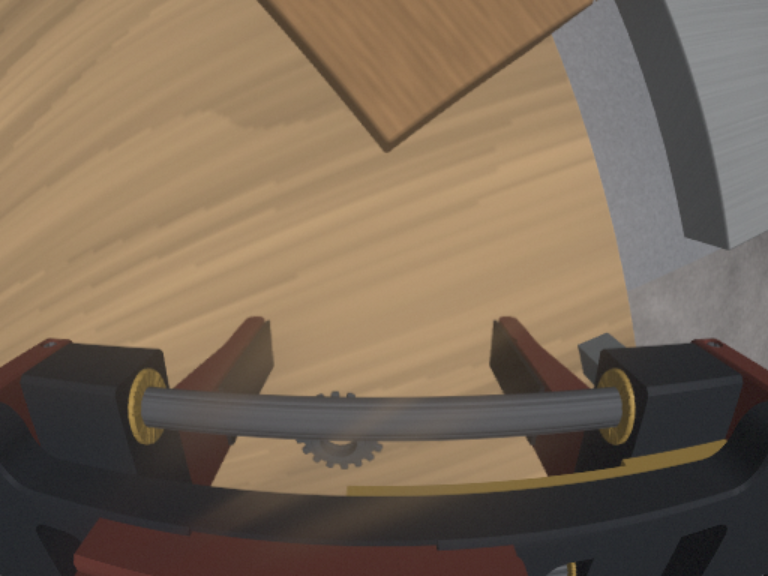

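```bash

python3 -m handwheel '[{"tx":-2,"ty":-1,"tz":-0.6,"wx":0,"wy":0,"wz":0,"jaw":0},{"tx":-2.7,"ty":-1.6,"tz":-0.6,"wx":0,"wy":0,"wz":0,"jaw":0},{"tx":-2.7,"ty":-1.6,"tz":-0.6,"wx":0,"wy":0,"wz":0,"jaw":0},{"tx":-2.7,"ty":-1.6,"tz":-0.6,"wx":0,"wy":0,"wz":0,"jaw":0},{"tx":-2.7,"ty":-1.6,"tz":-0.4,"wx":0,"wy":0,"wz":0,"jaw":0}]'
python3 -m handwheel '[{"tx":-2.7,"ty":-1.6,"tz":0,"wx":0,"wy":0,"wz":0,"jaw":0},{"tx":-2.7,"ty":-1.6,"tz":0,"wx":0,"wy":0,"wz":0,"jaw":0},{"tx":-2.7,"ty":-1.6,"tz":0,"wx":0,"wy":0,"wz":0,"jaw":0},{"tx":-2.7,"ty":-1.6,"tz":0,"wx":0,"wy":0,"wz":0,"jaw":0},{"tx":-2.7,"ty":-1.6,"tz":0,"wx":0,"wy":0,"wz":0,"jaw":0}]'
python3 -m handwheel '[{"tx":-2.7,"ty":-1.6,"tz":0,"wx":0,"wy":0,"wz":0,"jaw":0},{"tx":-2.7,"ty":-1.6,"tz":0,"wx":0,"wy":0,"wz":0,"jaw":0},{"tx":-2.7,"ty":-1.6,"tz":0,"wx":0,"wy":0,"wz":0,"jaw":0},{"tx":-2.7,"ty":-1.6,"tz":0,"wx":0,"wy":0,"wz":0,"jaw":0},{"tx":-2.7,"ty":-1.6,"tz":0,"wx":0,"wy":0,"wz":0,"jaw":0}]'
python3 -m handwheel '[{"tx":-2.7,"ty":-1.6,"tz":0,"wx":0,"wy":0,"wz":0,"jaw":0},{"tx":-2.7,"ty":-1.6,"tz":0,"wx":0,"wy":0,"wz":0,"jaw":0},{"tx":-2.7,"ty":-1.6,"tz":0,"wx":0,"wy":0,"wz":0,"jaw":0},{"tx":-2.0,"ty":-1.0,"tz":0,"wx":0,"wy":0,"wz":0,"jaw":0},{"tx":0,"ty":0,"tz":0,"wx":0,"wy":0,"wz":0,"jaw":0}]'
cat >> h.py <<'E'
def wrist(tag):
    c=optics.get_calibration("wrist"); im,d=optics.grab_frame("wrist")
    K=np.array(c["intrinsics"]); v,u=np.mgrid[:384,:512]
    x=(u-K[0,2])/K[0,0]; y=(v-K[1,2])/K[1,1]; t=np.hypot(x,y)+1e-9
    s=np.tan(t)/t
    p=np.stack([x*s*d,y*s*d,d],-1)
    w=p@R.from_rotvec(c["rotation"]).as_matrix().T+np.array(c["origin"]); w[d==0]=np.nan
    np.savez(tag+".npz",im=im,w=w,K=K,rot=c["rotation"],o=c["origin"])
    return im,w
def st():
    o=monitor.get_obs(); M=R.from_rotvec(o["orientation"]).as_matrix()
    print("t",round(o["time_s"],2),"tcp",o["eef_pos"].round(4),"yaw_y",round(np.arctan2(M[1,1],M[0,1]),4),"z",M[:,2].round(3),"q",o["qpos"].round(2),"F",o["contact_force"].round(1),"w",round(o["gripper_width"],3),round(o["gripper_force"],1))
    return o["eef_pos"],M
E
python3 - <<'E'
from h import *
st(); im,w=wrist("w1")
P=w.reshape(-1,3); s=(np.hypot(P[:,0]-.543,P[:,1]-.129)<.04)&(abs(P[:,2]-.191)<.004)
print(s.sum(),P[s].mean(0), "range",P[s].min(0),P[s].max(0))
m=s.reshape(384,512); v,u=np.nonzero(m); print(u.min(),u.max(),v.min(),v.max())
cu,cv=int(u.mean()),int(v.mean()); h=60
cr=im[max(cv-h,0):cv+h,max(cu-80,0):cu+80]
A=cv2.resize(im,(400,300)); B=cv2.resize(cr,(400,300),interpolation=cv2.INTER_CUBIC)
cv2.imwrite("pics/w2.png",np.hstack([A,B]))
E
```

```text
time_s: 1.12
eef_pos: [0.3165, 0.4684, 0.2513]
orientation: [0.568, 3.09, 0.001]
contact_force: [-0.1, 0.8, -0.5]
gripper_width: 0.995
gripper_force: 0.0
time_s: 1.53
eef_pos: [0.4142, 0.3453, 0.2509]
orientation: [0.568, 3.09, 0.001]
contact_force: [0.4, -0.2, 0.9]
gripper_width: 1.001
gripper_force: 0.0
time_s: 1.95
eef_pos: [0.5119, 0.2225, 0.2509]
orientation: [0.568, 3.09, 0.001]
contact_force: [0.4, 0.0, 0.5]
gripper_width: 1.002
gripper_force: 0.0
time_s: 2.37
eef_pos: [0.5875, 0.1282, 0.2507]
orientation: [0.578, 3.086, -0.003]
contact_force: [-0.2, -0.9, 0.8]
gripper_width: 1.002
gripper_force: 0.0
t 2.37 tcp [0.5875 0.1282 0.2507] yaw_y 1.2004 z [ 0.002 -0.002 -1.   ] q [-0.49  0.35  0.26  1.64 -0.09  1.17  0.99] F [-0.2 -0.9  0.8] w 1.002 0.0
1188 [0.54193098 0.12925836 0.18988785] range [0.5272263  0.11427456 0.18701313] [0.55885823 0.14462308 0.19214715]
214 253 126 167
```

View pics/w2.png

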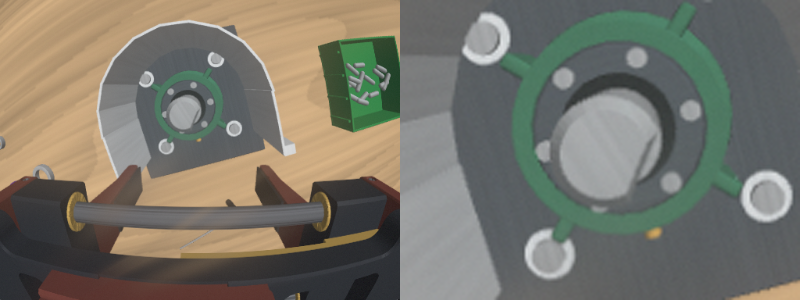

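```bash

python3 -m handwheel '[{"tx":2.15,"ty":-0.87,"tz":0,"wx":0,"wy":0,"wz":0,"jaw":0},{"tx":2.15,"ty":-0.87,"tz":0,"wx":0,"wy":0,"wz":0,"jaw":0},{"tx":0,"ty":0,"tz":0,"wx":0,"wy":0,"wz":0.12,"jaw":0},{"tx":0,"ty":0,"tz":0,"wx":0,"wy":0,"wz":0.12,"jaw":0},{"tx":0,"ty":0,"tz":0,"wx":0,"wy":0,"wz":0.12,"jaw":0}]'
python3 -m handwheel '[{"tx":0,"ty":0,"tz":0,"wx":0,"wy":0,"wz":0.12,"jaw":0},{"tx":0,"ty":0,"tz":0,"wx":0,"wy":0,"wz":0.03,"jaw":0},{"tx":0,"ty":0,"tz":1.5,"wx":0,"wy":0,"wz":0,"jaw":0},{"tx":0,"ty":0,"tz":1.5,"wx":0,"wy":0,"wz":0,"jaw":0},{"tx":0,"ty":0,"tz":0,"wx":0,"wy":0,"wz":0,"jaw":0}]'
python3 - <<'E'
from h import *
st()
D=np.load("w1.npz"); P=D["w"].reshape(-1,3)
for c in [(.543,.129)]:
  d=P[:,:2]-c; r=np.hypot(*d.T); az=np.degrees(np.arctan2(d[:,1],d[:,0]))
  for lo,hi in((.15,.18),(.18,.187)):
    s=(r<.026)&(P[:,2]>lo)&(P[:,2]<hi)
    for a in range(-180,180,15):
      k=s&(az>=a)&(az<a+15)
      if k.sum(): print(lo,a,k.sum(),np.median(r[k]).round(4))
E
```

```text
time_s: 2.83
eef_pos: [0.5373, 0.1343, 0.251]
orientation: [-1.118, -2.936, -0.002]
contact_force: [0.6, -1.0, -0.4]
gripper_width: 0.999
gripper_force: 0.0
time_s: 3.25
eef_pos: [0.5362, 0.134, 0.2183]
orientation: [-1.325, -2.845, 0.003]
contact_force: [-0.2, -1.1, -0.6]
gripper_width: 1.0
gripper_force: 0.0
t 3.25 tcp [0.5362 0.134  0.2183] yaw_y 0.6993 z [-0.004 -0.001 -1.   ] q [-0.59  0.3   0.32  1.79 -0.11  1.07  0.47] F [-0.2 -1.1 -0.6] w 1.0 0.0
0.15 90 8 0.0178
0.15 105 7 0.0178
0.15 120 13 0.0183
0.15 135 9 0.0181
0.15 150 4 0.0179
0.18 -180 15 0.0164
0.18 -165 11 0.0161
0.18 -150 12 0.0161
0.18 -135 12 0.0157
0.18 -120 9 0.016
0.18 -105 10 0.0156
0.18 -90 9 0.0158
0.18 -75 11 0.0159
0.18 -60 8 0.0166
0.18 -45 7 0.0161
0.18 -30 11 0.0159
0.18 -15 11 0.0163
0.18 0 6 0.0156
0.18 15 5 0.0133
0.18 30 4 0.0127
0.18 45 5 0.0126
0.18 60 5 0.0133
0.18 75 8 0.0159
0.18 90 18 0.0169
0.18 105 18 0.0171
0.18 120 18 0.0172
0.18 135 16 0.0171
0.18 150 16 0.0168
0.18 165 17 0.0168
```

```bash

python3 -m handwheel '[{"tx":-0.78,"ty":0,"tz":0,"wx":0,"wy":0,"wz":-0.06,"jaw":0},{"tx":0,"ty":0,"tz":2.2,"wx":0,"wy":0,"wz":0,"jaw":0},{"tx":0,"ty":0,"tz":2.2,"wx":0,"wy":0,"wz":0,"jaw":0},{"tx":0,"ty":0,"tz":2.2,"wx":0,"wy":0,"wz":0,"jaw":0},{"tx":0,"ty":0,"tz":0,"wx":0,"wy":0,"wz":0,"jaw":0}]'
python3 -m handwheel '[{"tx":0,"ty":0,"tz":0,"wx":0,"wy":0,"wz":0,"jaw":120},{"tx":0,"ty":0,"tz":0,"wx":0,"wy":0,"wz":0,"jaw":255},{"tx":0,"ty":0,"tz":0,"wx":0,"wy":0,"wz":0,"jaw":255},{"tx":0,"ty":0,"tz":0,"wx":0,"wy":0,"wz":0,"jaw":255},{"tx":0,"ty":0,"tz":0,"wx":0,"wy":0,"wz":0,"jaw":255}]'
python3 -c "
from h import *
st()"
```

```text
time_s: 3.67
eef_pos: [0.5409, 0.1273, 0.1517]
orientation: [-1.239, -2.882, 0.005]
contact_force: [-0.7, -0.4, -0.8]
gripper_width: 0.999
gripper_force: 0.0
time_s: 4.08
eef_pos: [0.544, 0.127, 0.1557]
orientation: [1.243, 2.884, 0.002]
contact_force: [-0.2, 0.6, -0.4]
gripper_width: 0.659
gripper_force: 0.0
t 4.08 tcp [0.544  0.127  0.1557] yaw_y 0.7571 z [ 0.002  0.001 -1.   ] q [-0.55  0.37  0.3   1.85 -0.14  0.93  0.57] F [-0.2  0.6 -0.4] w 0.659 0.0
```

```bash

for i in 1; do python3 -m handwheel '[{"tx":0,"ty":0,"tz":0,"wx":0,"wy":0,"wz":0,"jaw":255},{"tx":0,"ty":0,"tz":0,"wx":0,"wy":0,"wz":0,"jaw":255},{"tx":0,"ty":0,"tz":0,"wx":0,"wy":0,"wz":0,"jaw":255},{"tx":0,"ty":0,"tz":0,"wx":0,"wy":0,"wz":0,"jaw":255},{"tx":0,"ty":0,"tz":0,"wx":0,"wy":0,"wz":0,"jaw":255}]'; done
python3 -m handwheel '[{"tx":0,"ty":0,"tz":0,"wx":0,"wy":0,"wz":0,"jaw":255},{"tx":0,"ty":0,"tz":0,"wx":0,"wy":0,"wz":0,"jaw":255},{"tx":0,"ty":0,"tz":0,"wx":0,"wy":0,"wz":0,"jaw":255},{"tx":0,"ty":0,"tz":0,"wx":0,"wy":0,"wz":0,"jaw":255},{"tx":0,"ty":0,"tz":0,"wx":0,"wy":0,"wz":0,"jaw":255}]'
python3 -c "
from h import *
st()"
```

```text
time_s: 4.5
eef_pos: [0.5434, 0.1266, 0.1547]
orientation: [-1.243, -2.885, 0.0]
contact_force: [-0.1, -1.0, 1.1]
gripper_width: 0.343
gripper_force: 29.8
time_s: 4.92
eef_pos: [0.5434, 0.1267, 0.1547]
orientation: [-1.243, -2.885, 0.0]
contact_force: [-2.1, -0.1, 1.7]
gripper_width: 0.335
gripper_force: 29.8
t 4.92 tcp [0.5434 0.1267 0.1547] yaw_y 0.757 z [-0. -0. -1.] q [-0.55  0.37  0.3   1.85 -0.14  0.93  0.57] F [-2.1 -0.1  1.7] w 0.335 29.8
```

```bash

python3 -m handwheel '[{"tx":0.01,"ty":-0.01,"tz":0,"wx":0,"wy":0,"wz":0.05,"jaw":255},{"tx":0.025,"ty":-0.025,"tz":0,"wx":0,"wy":0,"wz":0.1,"jaw":255},{"tx":0.025,"ty":-0.025,"tz":0,"wx":0,"wy":0,"wz":0.1,"jaw":255},{"tx":0.025,"ty":-0.025,"tz":0,"wx":0,"wy":0,"wz":0.1,"jaw":255},{"tx":0.025,"ty":-0.025,"tz":0,"wx":0,"wy":0,"wz":0.1,"jaw":255}]'
python3 -m handwheel '[{"tx":0.025,"ty":-0.025,"tz":0,"wx":0,"wy":0,"wz":0.1,"jaw":255},{"tx":0.025,"ty":-0.025,"tz":0,"wx":0,"wy":0,"wz":0.1,"jaw":255},{"tx":0.025,"ty":-0.025,"tz":0,"wx":0,"wy":0,"wz":0.1,"jaw":255},{"tx":0.025,"ty":-0.025,"tz":0,"wx":0,"wy":0,"wz":0.1,"jaw":255},{"tx":0.01,"ty":-0.01,"tz":0,"wx":0,"wy":0,"wz":0.01,"jaw":255}]'
python3 -m handwheel '[{"tx":0,"ty":0,"tz":0,"wx":0,"wy":0,"wz":0,"jaw":255},{"tx":0,"ty":0,"tz":0,"wx":0,"wy":0,"wz":0,"jaw":255},{"tx":0,"ty":0,"tz":0,"wx":0,"wy":0,"wz":0,"jaw":255},{"tx":0,"ty":0,"tz":0,"wx":0,"wy":0,"wz":0,"jaw":255},{"tx":0,"ty":0,"tz":0,"wx":0,"wy":0,"wz":0,"jaw":255}]'
python3 -c "
from h import *
st()"
```

```text
time_s: 5.33
eef_pos: [0.5424, 0.1272, 0.1547]
orientation: [1.861, 2.53, 0.001]
contact_force: [2.4, 0.6, -0.5]
gripper_width: 0.341
gripper_force: 29.8
time_s: 5.75
eef_pos: [0.5417, 0.128, 0.1547]
orientation: [2.337, 2.098, 0.002]
contact_force: [5.2, -1.0, -1.6]
gripper_width: 0.345
gripper_force: 29.7
time_s: 6.17
eef_pos: [0.5417, 0.128, 0.1547]
orientation: [2.328, 2.107, 0.002]
contact_force: [4.9, -0.4, -2.7]
gripper_width: 0.343
gripper_force: 29.7
t 6.17 tcp [0.5417 0.128  0.1547] yaw_y -0.0997 z [ 0.002  0.    -1.   ] q [-0.7   0.39  0.5   1.87 -0.23  0.94 -0.2 ] F [ 4.9 -0.4 -2.7] w 0.343 29.7
```

```bash

python3 -m handwheel '[{"tx":0,"ty":0,"tz":0,"wx":0,"wy":0,"wz":0,"jaw":0},{"tx":0,"ty":0,"tz":0,"wx":0,"wy":0,"wz":0,"jaw":0},{"tx":0,"ty":0,"tz":0,"wx":0,"wy":0,"wz":0,"jaw":0},{"tx":0,"ty":0,"tz":0,"wx":0,"wy":0,"wz":0,"jaw":0},{"tx":0,"ty":0,"tz":0,"wx":0,"wy":0,"wz":0,"jaw":0}]'
python3 -m handwheel '[{"tx":0,"ty":0,"tz":-1.5,"wx":0,"wy":0,"wz":0,"jaw":0},{"tx":0,"ty":0,"tz":-3,"wx":0,"wy":0,"wz":0,"jaw":0},{"tx":0,"ty":0,"tz":-3,"wx":0,"wy":0,"wz":0,"jaw":0},{"tx":0,"ty":0,"tz":-2,"wx":0,"wy":0,"wz":0,"jaw":0},{"tx":-2,"ty":0.2,"tz":-0.5,"wx":0,"wy":0,"wz":0,"jaw":0}]'
python3 -m handwheel '[{"tx":-3,"ty":0.25,"tz":0,"wx":0,"wy":0,"wz":0,"jaw":0},{"tx":-3,"ty":0.25,"tz":0,"wx":0,"wy":0,"wz":0,"jaw":0},{"tx":-1,"ty":0.1,"tz":0,"wx":0,"wy":0,"wz":0,"jaw":0},{"tx":0,"ty":0,"tz":0,"wx":0,"wy":0,"wz":0,"jaw":0},{"tx":0,"ty":0,"tz":0,"wx":0,"wy":0,"wz":0,"jaw":0}]'
cat > fl.py <<'E'
from h import *
import sys
st(); im,w=wrist(sys.argv[1]); P=w.reshape(-1,3)
c0=np.array(eval(sys.argv[2]))
d=P[:,:2]-c0; r=np.hypot(*d.T); az=np.degrees(np.arctan2(d[:,1],d[:,0]))
s=(r<.026)&(P[:,2]>.178)&(P[:,2]<.187)
print([(a,int(k.sum()),float(np.median(r[k]).round(4))) for a in range(-180,180,15) for k in [s&(az>=a)&(az<a+15)] if k.sum()])
e=(r<.022)&(abs(P[:,2]-.191)<.0025); print("end",e.sum(),P[e].mean(0).round(4))
E
python3 fl.py w3 "(.5444,.1295)"
```

```text
time_s: 6.58
eef_pos: [0.5405, 0.128, 0.1546]
orientation: [-2.332, -2.105, 0.0]
contact_force: [0.3, 0.7, 0.4]
gripper_width: 0.679
gripper_force: 0.0
time_s: 7.0
eef_pos: [0.542, 0.1119, 0.258]
orientation: [2.327, 2.11, 0.009]
contact_force: [1.2, 1.3, -0.0]
gripper_width: 0.997
gripper_force: 0.0
time_s: 7.42
eef_pos: [0.5394, 0.0381, 0.2547]
orientation: [-2.333, -2.103, -0.001]
contact_force: [0.7, 0.9, -0.3]
gripper_width: 0.999
gripper_force: 0.0
t 7.42 tcp [0.5394 0.0381 0.2547] yaw_y -0.1037 z [-0.     0.001 -1.   ] q [-0.62  0.26  0.57  1.79 -0.15  1.14 -0.11] F [ 0.7  0.9 -0.3] w 0.999 0.0
[(-180, 14, 0.0174), (-165, 13, 0.0179), (-150, 15, 0.0174), (-135, 15, 0.0172), (-120, 16, 0.017), (-105, 20, 0.0168), (-90, 15, 0.0164), (-75, 16, 0.016), (-60, 15, 0.0153), (-45, 7, 0.0129), (-30, 5, 0.0118), (-15, 3, 0.0106), (0, 3, 0.0111), (15, 4, 0.0121), (30, 9, 0.0143), (45, 9, 0.0163), (60, 8, 0.0163), (75, 10, 0.0167), (90, 6, 0.0167), (105, 7, 0.0175), (120, 12, 0.0174), (135, 12, 0.0174), (150, 11, 0.0178), (165, 12, 0.0173)]
end 1030 [0.5424 0.1295 0.1902]
```

```bash

python3 -m handwheel '[{"tx":-2,"ty":0.2,"tz":0,"wx":0,"wy":0,"wz":0,"jaw":0},{"tx":-3.2,"ty":0.27,"tz":0,"wx":0,"wy":0,"wz":0,"jaw":0},{"tx":-3.2,"ty":0.27,"tz":0,"wx":0,"wy":0,"wz":0,"jaw":0},{"tx":-3.2,"ty":0.27,"tz":0,"wx":0,"wy":0,"wz":0,"jaw":0},{"tx":-3.2,"ty":0.27,"tz":0,"wx":0,"wy":0,"wz":0,"jaw":0}]'
python3 -m handwheel '[{"tx":-3.2,"ty":0.27,"tz":0,"wx":0,"wy":0,"wz":0,"jaw":0},{"tx":-3.2,"ty":0.27,"tz":0,"wx":0,"wy":0,"wz":0,"jaw":0},{"tx":-3.2,"ty":0.27,"tz":0,"wx":0,"wy":0,"wz":0,"jaw":0},{"tx":-3.2,"ty":0.27,"tz":0,"wx":0,"wy":0,"wz":0,"jaw":0},{"tx":-3.2,"ty":0.27,"tz":0,"wx":0,"wy":0,"wz":0,"jaw":0}]'
python3 -m handwheel '[{"tx":0,"ty":0,"tz":1.1,"wx":0,"wy":0,"wz":0.12,"jaw":0},{"tx":0,"ty":0,"tz":1.1,"wx":0,"wy":0,"wz":0.12,"jaw":0},{"tx":0,"ty":0,"tz":1.1,"wx":0,"wy":0,"wz":0.12,"jaw":0},{"tx":0,"ty":0,"tz":1.1,"wx":0,"wy":0,"wz":0.12,"jaw":0},{"tx":0,"ty":0,"tz":1.1,"wx":0,"wy":0,"wz":0.09,"jaw":0}]'
python3 - <<'E'
from h import *
st(); im,w=wrist("w4")
P=w.reshape(-1,3)
k=(np.hypot(P[:,0]-.565,P[:,1]+.235)<.055)&(P[:,2]>.011)&(P[:,2]<.021); print(k.sum())
if k.sum()>30:
  Q=P[k]; c=Q[:,:2].mean(0)
  from scipy.optimize import least_squares
  for _ in range(4):
    r=np.hypot(*(Q[:,:2]-c).T); g=Q[(r>.016)&(r<.031)]
    q=least_squares(lambda p:np.hypot(g[:,0]-p[0],g[:,1]-p[1])-.0234,c,loss="soft_l1",f_scale=.003); c=q.x
  print("c",c.round(4),"z",np.median(g[:,2]).round(4))
k=(np.hypot(P[:,0]-c[0],P[:,1]-c[1])<.042)&(np.hypot(P[:,0]-c[0],P[:,1]-c[1])>.0315)&(P[:,2]>.005); s=P[k]
m=s.mean(0)-[*c,0]; print("screw",k.sum(),m.round(4),"az",np.arctan2(m[1],m[0]).round(3))
A=cv2.resize(im,(400,300)); v,u=np.nonzero(k.reshape(384,512)); cu,cv_=int(u.mean()),int(v.mean())
B=cv2.resize(im[max(cv_-60,0):cv_+60,max(cu-80,0):cu+80],(400,300)); cv2.imwrite("pics/w4.png",np.hstack([A,B]))
E
```

```text
time_s: 7.88
eef_pos: [0.5374, -0.1099, 0.2544]
orientation: [-2.328, -2.108, -0.0]
contact_force: [0.5, 0.2, 0.7]
gripper_width: 0.997
gripper_force: 0.0
time_s: 8.3
eef_pos: [0.5351, -0.2706, 0.2542]
orientation: [-2.328, -2.108, -0.001]
contact_force: [0.8, -0.3, 0.4]
gripper_width: 1.003
gripper_force: 0.0
time_s: 8.72
eef_pos: [0.5352, -0.2693, 0.1985]
orientation: [-2.832, -1.358, 0.0]
contact_force: [0.3, 0.1, -0.3]
gripper_width: 1.003
gripper_force: 0.0
t 8.72 tcp [ 0.5352 -0.2693  0.1985] yaw_y -0.6764 z [-0.     0.001 -1.   ] q [-0.18  0.47  0.79  1.73 -0.37  1.1   0.05] F [ 0.3  0.1 -0.3] w 1.003 0.0
1006
c [ 0.5608 -0.2339] z 0.015
screw 5850 [-0.0096 -0.0179  0.3053] az -2.064
```

View pics/w4.png

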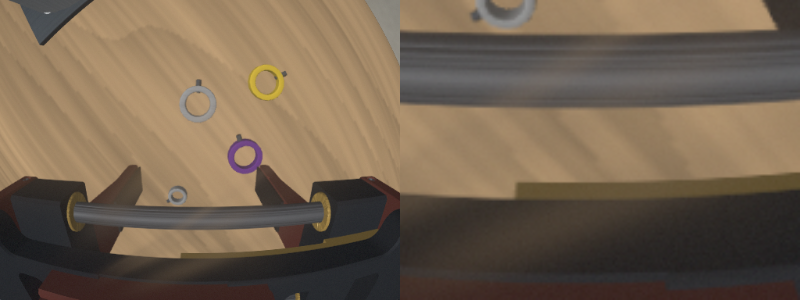

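```bash
python3 - <<'E'
from h import *
from scipy.optimize import least_squares
D=np.load("w4.npz"); P=D["w"].reshape(-1,3); c=np.array([.5608,-.2339])
for _ in range(3):
  r=np.hypot(*(P[:,:2]-c).T); k=(r<.031)&(P[:,2]>.0125)&(P[:,2]<.02); g=P[k]
  az=np.arctan2(g[:,1]-c[1],g[:,0]-c[0])
  f=lambda p:[np.hypot(*(g[:,:2]-p[:2]).T).max()-0]
  (x,y),rr=cv2.minEnclosingCircle((g[:,:2]*1000).astype(np.float32)); c=np.array([x,y])/1000
  print(c.round(4),rr,k.sum())
r=np.hypot(*(P[:,:2]-c).T)
for lo,hi in((.031,.042),(.029,.040)):
  k=(r>lo)&(r<hi)&(P[:,2]>.005)&(P[:,2]<.02); s=P[k,:2]-c; print(k.sum(),s.mean(0).round(4),np.arctan2(*s.mean(0)[::-1]).round(3))
im=D["im"].reshape(-1,3).astype(int)
k=(r>.030)&(r<.042)&(P[:,2]<.03)&(im.sum(1)<260); s=P[k,:2]-c; print(k.sum(),np.arctan2(*s.mean(0)[::-1]).round(3),np.ptp(s,0))
E
```

```text
[ 0.5604 -0.2338] 28.06876564025879 981
[ 0.5604 -0.2338] 28.06876564025879 981
[ 0.5604 -0.2338] 28.06876564025879 981
30 [0.0224 0.0255] 0.851
41 [0.0216 0.0247] 0.852
12 0.795 [0.00458467 0.00528918]
```

```bash

python3 -m handwheel '[{"tx":2.2,"ty":-0.1,"tz":0,"wx":0,"wy":0,"wz":0,"jaw":0},{"tx":2.2,"ty":-0.1,"tz":1,"wx":0,"wy":0,"wz":0.035,"jaw":0},{"tx":0,"ty":0,"tz":3,"wx":0,"wy":0,"wz":0,"jaw":0},{"tx":0,"ty":0,"tz":3,"wx":0,"wy":0,"wz":0,"jaw":0},{"tx":0,"ty":0,"tz":3,"wx":0,"wy":0,"wz":0,"jaw":0}]'
python3 -m handwheel '[{"tx":0,"ty":0,"tz":3,"wx":0,"wy":0,"wz":0,"jaw":0},{"tx":0,"ty":0,"tz":2.5,"wx":0,"wy":0,"wz":0,"jaw":0},{"tx":0,"ty":0,"tz":2,"wx":0,"wy":0,"wz":0,"jaw":0},{"tx":0,"ty":0,"tz":1,"wx":0,"wy":0,"wz":0,"jaw":0},{"tx":0,"ty":0,"tz":0,"wx":0,"wy":0,"wz":0,"jaw":0}]'
python3 -m handwheel '[{"tx":0,"ty":0,"tz":0,"wx":0,"wy":0,"wz":0,"jaw":0},{"tx":0,"ty":0,"tz":0,"wx":0,"wy":0,"wz":0,"jaw":0},{"tx":0,"ty":0,"tz":0,"wx":0,"wy":0,"wz":0,"jaw":0},{"tx":0,"ty":0,"tz":0,"wx":0,"wy":0,"wz":0,"jaw":0},{"tx":0,"ty":0,"tz":0,"wx":0,"wy":0,"wz":0,"jaw":0}]'
python3 -c "
from h import *
st()"
```

```text
time_s: 9.18
eef_pos: [0.5614, -0.2332, 0.0985]
orientation: [-2.849, -1.323, -0.002]
contact_force: [0.2, 0.8, -0.8]
gripper_width: 1.004
gripper_force: 0.0
time_s: 9.6
eef_pos: [0.5592, -0.2338, 0.0124]
orientation: [-2.849, -1.317, 0.004]
contact_force: [0.9, -0.1, 0.0]
gripper_width: 0.999
gripper_force: 0.0
time_s: 10.02
eef_pos: [0.5604, -0.2358, 0.0156]
orientation: [2.853, 1.314, 0.002]
contact_force: [0.2, -0.0, 0.3]
gripper_width: 0.998
gripper_force: 0.0
t 10.02 tcp [ 0.5604 -0.2358  0.0156] yaw_y -0.7077 z [ 0.002 -0.    -1.   ] q [-0.12  0.71  0.63  1.84 -0.57  0.78  0.11] F [ 0.2 -0.   0.3] w 0.998 0.0
```

```bash

python3 -m handwheel '[{"tx":0.2,"ty":-0.1,"tz":0.4,"wx":0,"wy":0,"wz":0,"jaw":0},{"tx":0,"ty":0,"tz":0.4,"wx":0,"wy":0,"wz":0,"jaw":0},{"tx":0,"ty":0,"tz":0.3,"wx":0,"wy":0,"wz":0,"jaw":0},{"tx":0,"ty":0,"tz":0,"wx":0,"wy":0,"wz":0,"jaw":0},{"tx":0,"ty":0,"tz":0,"wx":0,"wy":0,"wz":0,"jaw":0}]'
python3 -c "
from h import *
st()"
python3 -m handwheel '[{"tx":0,"ty":0,"tz":0,"wx":0,"wy":0,"wz":0,"jaw":60},{"tx":0,"ty":0,"tz":0,"wx":0,"wy":0,"wz":0,"jaw":255},{"tx":0,"ty":0,"tz":0,"wx":0,"wy":0,"wz":0,"jaw":255},{"tx":0,"ty":0,"tz":0,"wx":0,"wy":0,"wz":0,"jaw":255},{"tx":0,"ty":0,"tz":0,"wx":0,"wy":0,"wz":0,"jaw":255}]'
python3 -m handwheel '[{"tx":0,"ty":0,"tz":0,"wx":0,"wy":0,"wz":0,"jaw":255},{"tx":0,"ty":0,"tz":0,"wx":0,"wy":0,"wz":0,"jaw":255},{"tx":0,"ty":0,"tz":0,"wx":0,"wy":0,"wz":0,"jaw":255},{"tx":0,"ty":0,"tz":0,"wx":0,"wy":0,"wz":0,"jaw":255},{"tx":0,"ty":0,"tz":0,"wx":0,"wy":0,"wz":0,"jaw":255}]'
python3 -c "
from h import *
st()"
```

```text
time_s: 10.43
eef_pos: [0.56, -0.2336, 0.0032]
orientation: [-2.853, -1.313, 0.001]
contact_force: [-0.4, -0.1, 0.2]
gripper_width: 1.004
gripper_force: 0.0
t 10.43 tcp [ 0.56   -0.2336  0.0032] yaw_y -0.7081 z [-0.001  0.    -1.   ] q [-0.11  0.72  0.61  1.85 -0.59  0.76  0.11] F [-0.4 -0.1  0.2] w 1.004 0.0
time_s: 10.85
eef_pos: [0.5604, -0.2337, 0.0037]
orientation: [2.854, 1.314, 0.0]
contact_force: [0.4, 0.1, -0.6]
gripper_width: 0.657
gripper_force: 0.4
time_s: 11.27
eef_pos: [0.5605, -0.2337, 0.0037]
orientation: [2.854, 1.313, 0.0]
contact_force: [-0.6, -0.3, 0.7]
gripper_width: 0.634
gripper_force: 30.0
t 11.27 tcp [ 0.5605 -0.2337  0.0037] yaw_y -0.708 z [ 0. -0. -1.] q [-0.11  0.72  0.61  1.85 -0.59  0.76  0.11] F [-0.6 -0.3  0.7] w 0.634 30.0
```

```bash

python3 -m handwheel '[{"tx":0,"ty":0,"tz":-1,"wx":0,"wy":0,"wz":0,"jaw":255},{"tx":0,"ty":0,"tz":-2.5,"wx":0,"wy":0,"wz":0,"jaw":255},{"tx":0,"ty":0,"tz":-3,"wx":0,"wy":0,"wz":0,"jaw":255},{"tx":0,"ty":0,"tz":-3,"wx":0,"wy":0,"wz":0,"jaw":255},{"tx":0,"ty":0,"tz":-3,"wx":0,"wy":0,"wz":0,"jaw":255}]'
python3 -m handwheel '[{"tx":0,"ty":0,"tz":-3,"wx":0,"wy":0,"wz":0,"jaw":255},{"tx":0,"ty":0,"tz":-3,"wx":0,"wy":0,"wz":0,"jaw":255},{"tx":0,"ty":0,"tz":-3,"wx":0,"wy":0,"wz":0,"jaw":255},{"tx":0,"ty":0,"tz":-2.2,"wx":0,"wy":0,"wz":0,"jaw":255},{"tx":1.5,"ty":-1.4,"tz":-1,"wx":0,"wy":0,"wz":0,"jaw":255}]'
python3 -m handwheel '[{"tx":2.5,"ty":-2.35,"tz":0,"wx":0,"wy":0,"wz":0,"jaw":255},{"tx":2.5,"ty":-2.35,"tz":0,"wx":0,"wy":0,"wz":0,"jaw":255},{"tx":2.5,"ty":-2.35,"tz":0,"wx":0,"wy":0,"wz":0,"jaw":255},{"tx":2.5,"ty":-2.35,"tz":0,"wx":0,"wy":0,"wz":0,"jaw":255},{"tx":2.5,"ty":-2.35,"tz":0,"wx":0,"wy":0,"wz":0,"jaw":255}]'
python3 -m handwheel '[{"tx":2.5,"ty":-2.35,"tz":0,"wx":0,"wy":0,"wz":0,"jaw":255},{"tx":2.5,"ty":-2.35,"tz":0,"wx":0,"wy":0,"wz":0,"jaw":255},{"tx":2.5,"ty":-2.35,"tz":0,"wx":0,"wy":0,"wz":0,"jaw":255},{"tx":2.5,"ty":-2.35,"tz":0,"wx":0,"wy":0,"wz":0,"jaw":255},{"tx":1.5,"ty":-1.4,"tz":0,"wx":0,"wy":0,"wz":0,"jaw":255}]'
python3 -m handwheel '[{"tx":0,"ty":0,"tz":0,"wx":0,"wy":0,"wz":0.12,"jaw":255},{"tx":0,"ty":0,"tz":0,"wx":0,"wy":0,"wz":0.12,"jaw":255},{"tx":0,"ty":0,"tz":0,"wx":0,"wy":0,"wz":0.12,"jaw":255},{"tx":0,"ty":0,"tz":0,"wx":0,"wy":0,"wz":0.12,"jaw":255},{"tx":0,"ty":0,"tz":0,"wx":0,"wy":0,"wz":0.12,"jaw":255}]'
python3 -m handwheel '[{"tx":0,"ty":0,"tz":0,"wx":0,"wy":0,"wz":0.12,"jaw":255},{"tx":0,"ty":0,"tz":0,"wx":0,"wy":0,"wz":0.12,"jaw":255},{"tx":0,"ty":0,"tz":0,"wx":0,"wy":0,"wz":0.12,"jaw":255},{"tx":0,"ty":0,"tz":0,"wx":0,"wy":0,"wz":0,"jaw":255},{"tx":0,"ty":0,"tz":0,"wx":0,"wy":0,"wz":0,"jaw":255}]'
python3 - <<'E'
from h import *
st(); im,w=wrist("w5")
p,M=st()
P=w.reshape(-1,3); L=(P-p)@M   # tool frame
k=(np.hypot(L[:,0],L[:,1])<.045)&(L[:,2]<.004)&(L[:,2]>-.03)
v,u=np.nonzero(k.reshape(384,512)); print(k.sum(), u.min(),u.max(),v.min(),v.max())
A=cv2.resize(im,(400,300)); B=cv2.resize(im[150:290,166:346],(400,300)); cv2.imwrite("pics/w5.png",np.hstack([A,B]))
E
```

```text
time_s: 11.68
eef_pos: [0.5595, -0.2335, 0.1301]
orientation: [-2.853, -1.313, 0.002]
contact_force: [0.7, -0.3, -1.3]
gripper_width: 0.635
gripper_force: 30.0
time_s: 12.1
eef_pos: [0.559, -0.2177, 0.2549]
orientation: [2.853, 1.304, 0.004]
contact_force: [0.6, -0.1, -1.1]
gripper_width: 0.639
gripper_force: 30.0
time_s: 12.52
eef_pos: [0.5504, -0.0403, 0.251]
orientation: [-2.853, -1.312, 0.001]
contact_force: [1.4, -0.6, -2.5]
gripper_width: 0.634
gripper_force: 30.0
time_s: 12.93
eef_pos: [0.5429, 0.12, 0.2507]
orientation: [-2.85, -1.318, 0.001]
contact_force: [0.9, -0.4, -3.1]
gripper_width: 0.637
gripper_force: 30.0
time_s: 13.35
eef_pos: [0.5435, 0.1156, 0.2509]
orientation: [-3.115, -0.402, 0.001]
contact_force: [-0.3, 0.4, -2.6]
gripper_width: 0.637
gripper_force: 30.0
time_s: 13.77
eef_pos: [0.5437, 0.1158, 0.2507]
orientation: [3.138, -0.147, -0.001]
contact_force: [0.1, 1.1, -2.1]
gripper_width: 0.637
gripper_force: 30.0
t 13.77 tcp [0.5437 0.1158 0.2507] yaw_y -1.6645 z [-0.001 -0.    -1.   ] q [-1.05  0.39  1.01  1.77 -0.36  1.18 -1.6 ] F [ 0.1  1.1 -2.1] w 0.637 30.0
t 13.82 tcp [0.5439 0.1158 0.2507] yaw_y -1.6639 z [-0. -0. -1.] q [-1.05  0.39  1.01  1.77 -0.36  1.18 -1.6 ] F [ 0.1  0.3 -2.7] w 0.637 30.0
5787 179 329 167 264
```

View pics/w5.png

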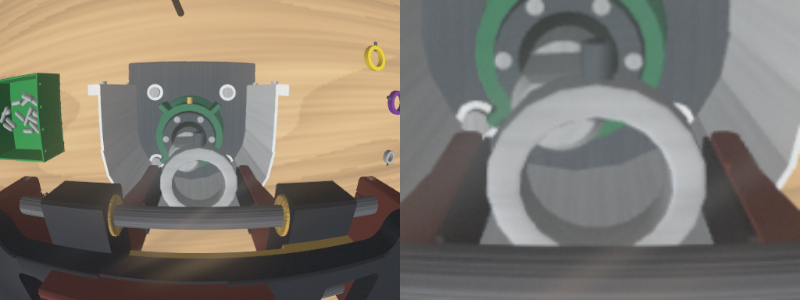

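```bash
python3 - <<'E'
from h import *
from scipy.optimize import least_squares
D=np.load("w5.npz"); P=D["w"].reshape(-1,3); im=D["im"].reshape(-1,3).astype(int)
c=np.array([.544,.116])
r=np.hypot(*(P[:,:2]-c).T); k=(r<.033)&(P[:,2]>.258)&(P[:,2]<.268); z=P[k,2]; print(k.sum(),np.percentile(z,[5,25,50,75,95]))
g=P[k]; az=np.arctan2(g[:,1]-c[1],g[:,0]-c[0])
E=[];I=[]
for a in np.arange(-2.2,2.2,.1):
  s=(abs(az-a)<.05)
  if s.sum()>5: rr=np.hypot(*(g[s,:2]-c).T); j=np.argmax(rr); E.append(g[s][j,:2]); I.append(g[s][np.argmin(rr),:2])
E=np.array(E);I=np.array(I)
for Q,R0 in((E,.028),(I,.01875)):
  q=least_squares(lambda p:np.hypot(*(Q-p).T)-R0,c,loss="soft_l1",f_scale=.001); print(len(Q),q.x.round(4),np.abs(q.fun).mean().round(4))
k=(np.hypot(P[:,0]-.544,P[:,1]-.1295)<.02)&(abs(P[:,2]-.190)<.004); print("end pts",k.sum(),P[k].min(0).round(4),P[k].max(0).round(4))
# screw
d=P[:,:2]-q.x; r=np.hypot(*d.T); k=(r>.031)&(r<.042)&(abs(P[:,2]-.256)<.008)&(abs(np.arctan2(d[:,1],d[:,0]))<.6)
print("screw",k.sum(),np.arctan2(*d[k].mean(0)[::-1]).round(3))
E
```

```text
3671 [0.25929907 0.26124914 0.26184771 0.26235221 0.2634243 ]
44 [0.5433 0.1164] 0.0012
44 [0.5433 0.1164] 0.0003
end pts 320 [0.5276 0.1154 0.186 ] [0.5564 0.1455 0.1922]
screw 195 -0.094
```

```bash

python3 -m handwheel '[{"tx":-0.1,"ty":-1.32,"tz":0,"wx":0,"wy":0,"wz":0,"jaw":255},{"tx":0,"ty":0,"tz":1.5,"wx":0,"wy":0,"wz":0,"jaw":255},{"tx":0,"ty":0,"tz":1.5,"wx":0,"wy":0,"wz":0,"jaw":255},{"tx":0,"ty":0,"tz":1.5,"wx":0,"wy":0,"wz":0,"jaw":255},{"tx":0,"ty":0,"tz":0.3,"wx":0,"wy":0,"wz":0,"jaw":255}]'
python3 -m handwheel '[{"tx":0,"ty":0,"tz":0,"wx":0,"wy":0,"wz":0,"jaw":255},{"tx":0,"ty":0,"tz":0,"wx":0,"wy":0,"wz":0,"jaw":255},{"tx":0,"ty":0,"tz":0,"wx":0,"wy":0,"wz":0,"jaw":255},{"tx":0,"ty":0,"tz":0,"wx":0,"wy":0,"wz":0,"jaw":255},{"tx":0,"ty":0,"tz":0,"wx":0,"wy":0,"wz":0,"jaw":255}]'
python3 - <<'E'
from h import *
st(); im,w=wrist("w6"); cv2.imwrite("pics/w6.png",cv2.resize(im[130:290,156:356],(750,600),interpolation=cv2.INTER_CUBIC))
E
```

```text
time_s: 14.23
eef_pos: [0.5432, 0.1302, 0.2006]
orientation: [3.137, -0.148, -0.005]
contact_force: [-1.1, 0.1, -2.7]
gripper_width: 0.638
gripper_force: 30.0
time_s: 14.65
eef_pos: [0.5449, 0.1292, 0.2033]
orientation: [-3.137, 0.152, -0.001]
contact_force: [-0.7, 0.1, -0.9]
gripper_width: 0.632
gripper_force: 30.0
t 14.65 tcp [0.5449 0.1292 0.2033] yaw_y -1.6678 z [ 0.001  0.001 -1.   ] q [-1.03  0.45  0.97  1.83 -0.42  1.09 -1.58] F [-0.7  0.1 -0.9] w 0.632 30.0
```

View pics/w6.png

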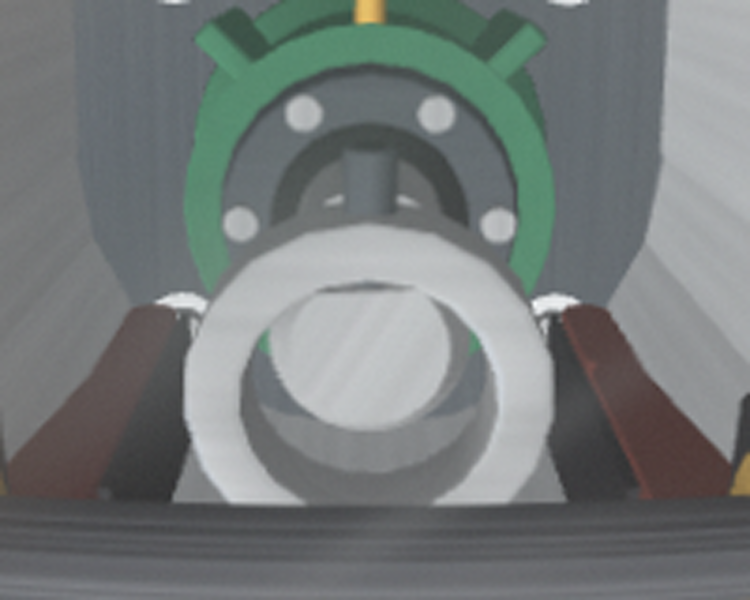

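```bash
python3 - <<'E'
from h import *
from scipy.optimize import least_squares
D=np.load("w6.npz"); P=D["w"].reshape(-1,3)
def fit(zlo,zhi,c,rmin,rmax,R0,inner,A):
  r=np.hypot(*(P[:,:2]-c).T); k=(r<rmax)&(r>rmin)&(P[:,2]>zlo)&(P[:,2]<zhi); g=P[k]; az=np.arctan2(g[:,1]-c[1],g[:,0]-c[0]); Q=[]
  for a in A:
    s=abs(az-a)<.06
    if s.sum()>3:
      rr=np.hypot(*(g[s,:2]-c).T); Q.append(g[s][np.argmin(rr) if inner else np.argmax(rr),:2])
  Q=np.array(Q); q=least_squares(lambda p:np.hypot(*(Q-p[:2]).T)-p[2],[*c,R0],loss="soft_l1",f_scale=.0007); print(len(Q),q.x.round(4),np.abs(q.fun).mean().round(5),np.median(g[:,2]).round(4))
c=np.array([.5445,.1292])
fit(.2115,.219,c,0,.033,.01875,True,np.arange(-2,2,.1))
fit(.2115,.219,c,0,.033,.028,False,np.arange(-2,2,.1))
fit(.1885,.193,c,0,.018,.0135,False,np.r_[np.arange(-3,-.6,.1),np.arange(.6,3,.1)])
E
```

```text
40 [0.5447 0.1298 0.0185] 0.00017 0.2145
40 [0.5435 0.1298 0.0287] 0.00086 0.2145
48 [0.5431 0.1298 0.0141] 0.00029 0.19
```

```bash

python3 -m handwheel '[{"tx":-0.12,"ty":-0.03,"tz":0.2,"wx":0,"wy":0,"wz":0,"jaw":255},{"tx":0,"ty":0,"tz":0.3,"wx":0,"wy":0,"wz":0,"jaw":255},{"tx":0,"ty":0,"tz":0.3,"wx":0,"wy":0,"wz":0,"jaw":255},{"tx":0,"ty":0,"tz":0.3,"wx":0,"wy":0,"wz":0,"jaw":255},{"tx":0,"ty":0,"tz":0.3,"wx":0,"wy":0,"wz":0,"jaw":255}]'
python3 -c "
from h import *
st()"
```

```text
time_s: 15.12
eef_pos: [0.5433, 0.1295, 0.1882]
orientation: [3.138, -0.153, -0.0]
contact_force: [0.2, -0.8, -2.0]
gripper_width: 0.638
gripper_force: 30.0
t 15.12 tcp [0.5433 0.1295 0.1882] yaw_y -1.668 z [-0. -0. -1.] q [-1.02  0.46  0.96  1.84 -0.43  1.06 -1.56] F [ 0.2 -0.8 -2. ] w 0.638 30.0
```

Ring bottom is now about 7 mm over the shaft end's plane with no contact force; continue down.

```bash

python3 -m handwheel '[{"tx":0,"ty":0,"tz":0.3,"wx":0,"wy":0,"wz":0,"jaw":255},{"tx":0,"ty":0,"tz":0.3,"wx":0,"wy":0,"wz":0,"jaw":255},{"tx":0,"ty":0,"tz":0.2,"wx":0,"wy":0,"wz":0,"jaw":255},{"tx":0,"ty":0,"tz":0,"wx":0,"wy":0,"wz":0,"jaw":255},{"tx":0,"ty":0,"tz":0,"wx":0,"wy":0,"wz":0,"jaw":255}]'
python3 -m handwheel '[{"tx":0,"ty":0,"tz":0.3,"wx":0,"wy":0,"wz":0,"jaw":255},{"tx":0,"ty":0,"tz":0.3,"wx":0,"wy":0,"wz":0,"jaw":255},{"tx":0,"ty":0,"tz":0.2,"wx":0,"wy":0,"wz":0,"jaw":255},{"tx":0,"ty":0,"tz":0,"wx":0,"wy":0,"wz":0,"jaw":255},{"tx":0,"ty":0,"tz":0,"wx":0,"wy":0,"wz":0,"jaw":255}]'
python3 -c "
from h import *
st()"
```

```text
time_s: 15.53
eef_pos: [0.5433, 0.1294, 0.1805]
orientation: [3.138, -0.153, -0.0]
contact_force: [-0.1, 0.4, -1.7]
gripper_width: 0.639
gripper_force: 30.0
time_s: 15.95
eef_pos: [0.5433, 0.1295, 0.1725]
orientation: [3.138, -0.153, -0.0]
contact_force: [0.1, 0.4, -2.4]
gripper_width: 0.638
gripper_force: 30.0
t 15.95 tcp [0.5433 0.1295 0.1725] yaw_y -1.668 z [-0. -0. -1.] q [-1.01  0.48  0.94  1.86 -0.45  1.03 -1.55] F [ 0.1  0.4 -2.4] w 0.638 30.0
```

```bash

python3 -m handwheel '[{"tx":0,"ty":0,"tz":0.3,"wx":0,"wy":0,"wz":0,"jaw":255},{"tx":0,"ty":0,"tz":0.25,"wx":0,"wy":0,"wz":0,"jaw":255},{"tx":0,"ty":0,"tz":0.2,"wx":0,"wy":0,"wz":0,"jaw":255},{"tx":0,"ty":0,"tz":0,"wx":0,"wy":0,"wz":0,"jaw":255},{"tx":0,"ty":0,"tz":0,"wx":0,"wy":0,"wz":0,"jaw":255}]'
python3 - <<'E'
from h import *
st(); im,w=wrist("w7"); P=w.reshape(-1,3); r=np.hypot(P[:,0]-.5435,P[:,1]-.1295)
k=(r>.021)&(r<.027)&(P[:,2]>.165)&(P[:,2]<.19)&(P[:,0]>.54); print("ring top",k.sum(),np.median(P[k,2])); k=(r<.012)&(abs(P[:,2]-.191)<.006); print("shaft end",k.sum(),np.median(P[k],0))
k=(r>.031)&(r<.042)&(abs(P[:,2]-.171)<.008)&(P[:,0]>.56)&(abs(P[:,1]-.127)<.02); d=P[k].mean(0)-[.5435,.1295,0]; print("screw az",k.sum(),np.arctan2(d[1],d[0]).round(3))
a,_=cloud("scene"); A=cv2.resize(im[130:290,156:356],(400,320)); B=cv2.resize(a[140:236,215:335],(400,320)); cv2.imwrite("pics/w7.png",np.hstack([A,B]))
E
```

```text
time_s: 16.37
eef_pos: [0.5433, 0.1294, 0.165]
orientation: [3.138, -0.153, -0.0]
contact_force: [-0.5, -0.4, -1.1]
gripper_width: 0.632
gripper_force: 30.0
t 16.37 tcp [0.5433 0.1294 0.165 ] yaw_y -1.6681 z [-0. -0. -1.] q [-1.    0.49  0.94  1.87 -0.46  1.02 -1.54] F [-0.5 -0.4 -1.1] w 0.632 30.0
ring top 1781 0.17616979790911547
shaft end 1587 [0.54448841 0.12930364 0.19007413]
screw az 175 -0.084
```

View pics/w7.png

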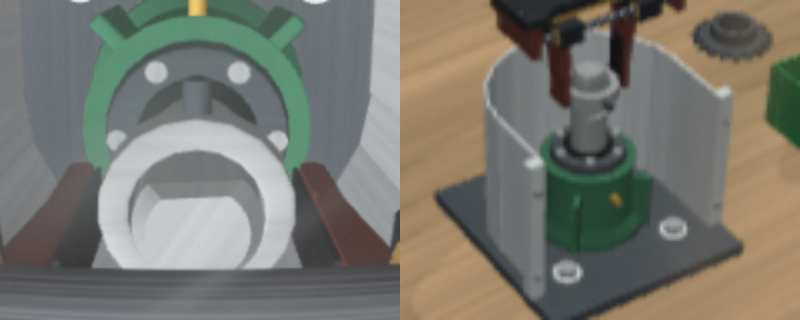

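The picture shows the ring round the D-shaped shaft end, with the screw at (198,95) pointing out of the open side and the flat's chord under it. The collar's centre measures about 169 mm high, so I'm handing in.

```bash
python3 -c "
from h import *
print(robot.close_job())"
```

```text
the job is handed in; nothing more can be done
None
```

I turned the shaft so its flat faces out of the guard's open side and slid the larger collar on with its set screw over the flat. I'm still gripping it with about 30 N at about 169 mm, half-way down the flat. The job is handed in, but no verdict came back.

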